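# Start the loose wing screw of the paper press with the slotted T-key

## Robot

A 6-joint arm with a two-finger parallel gripper is mounted at the origin on the work surface. World frame = base frame: x ahead of the robot, y to its left, z up, the work surface at z = 0. Lengths are in m, angles in rad, forces in N, time in s.
With the tool pointing down it reaches from about 0.375 to 0.975 m from the base axis. Payload 3.8 kg.
Tool frame: the origin (TCP) lies between the finger pads; the fingertips stand 22 mm ahead of it and the grasp point (between the pads) lies 3 mm ahead of it; z points along the fingers, x is the direction in which the jaws open and shut, and the axes are right-handed (so a half turn about z gives the same grasp; the last joint's range is limited). The gripper opens to 88 mm and grips with 3 to 60 N. Pads are 18 mm wide; open, the fingers measure 123 mm over their backs; the gripper's body (75 mm by 187 mm) begins 45 mm behind the grasp point.
Start: joints at [1.196, 0.264, 1.604, -0, 1.274, -0.037], TCP at [0.224, 0.637, 0.261] pointing down, gripper open.
Joint ranges: [-2.63, 2.63], [-0.94, 2.18], [0.31, 2.57], [-1.31, 4.45], [0, 2.66], [-2.55, 2.55]. Speed limits (rad/s): [2.57, 2.57, 3.14, 3.14, 3.14, 3.14].

## Interface

Orientations are given as a 3x3 rotation matrix whose columns are the frame's x, y, z axes.
In Python, from bench import get_obs, grab_frame, camera_info, close_job, trace, tip_of gives the robot as it stands.
- The arm moves only by the tool jog_arm, never from a script. Its argument "moves" is a list of rows, each a list of 5 numbers: the shift along the tool's x, y, z in cm, then the turn about the tool's z in degrees, then the finger opening in cm, from 0 to 8.81. A call has 1 to 5 rows; each row is the pose to reach, as a shift and turn from the pose commanded when the call began, along the tool's axes at that moment; what a row does not reach only later rows make up. A row lasts 1/12 s, in which the tool goes at most 41.7 mm and 7.16 degrees, less where a joint would pass 70% of its speed; a pose out of reach is approached as far as the arm can. A call with a gripper value outside its range is refused whole. The fingers move at their own pace and stop on an object; "newtons" is the grip in N (left out, the last holds). Time passes only in rows, so rows that repeat a pose let the fingers close. It gives the time, the measured TCP pose, the force and the opening at its end, in the units of the state.
- get_obs(): the state, without advancing time (a new reading comes with each control period).
- grab_frame(name): name is "side" or "top"; returns (picture, depth): 400x640x3 uint8, blue, green, red; 400x640 float32, m along the optical axis (not along the pixel's ray), 0 where there is no reading.
- camera_info(name): a dict with "fovy" (degrees; the focal length in pixels is half the picture's height over the tangent of half this angle, whatever the lens; pixels are square), "cx", "cy" (the principal point, pixels), "origin" and "attitude" of the camera in the world. Camera axes: x right, y up, looking along -z (the intrinsics and any distortion apply to the point x, -y, -z); pixel columns grow to the right and rows downward; lengths in m; the calibration is good to about 2 mm. A picture is of the moment at which its call begins. camera_info takes no time and is no camera call.
- close_job(): hands the job in, once; it reports no verdict.
Trained networks look in the newest picture that a camera, given by its name, has taken for a name from the list of things; names that differ only in an ending like _2 or _b are one class to them, and where a whole thing is asked for, a point or a joint stands for the part that bears it (a point fixed in the world has none). Each returns a list of dicts, best first, with "p" (0 to 1); they miss things now and then, are a little off and sometimes report something else, mostly with a low value. They report only what shows in the picture. A call takes as long as a camera call. They do not tell look-alikes from the thing itself.
- trace(query, camera): "pixels" (400x640 bool, what is visible of it).
- tip_of(query, camera): "centre" ([x, y, z] in m, in the coordinates of the camera as it stood for that picture, good to about 4 mm: a listed point, or the origin of a listed thing).
The state is a dict: "t": time; "joint_pos": joint angles; "qvel": joint speeds; "tau": joint torques, N m; "tool_pos": TCP position; "orientation": TCP orientation; "contact_force": force on the tool from outside, world axes, zero at the start; "ft_torque": the same for the moment, N m; "grip_width": opening from 0.0 (shut) to 1.0 (fully open).
Only numpy, scipy, OpenCV 4.12 (cv2) and the standard library are available. Lean on these libraries where they do the work, as an engineer would, in place of code of your own. Each camera call takes 0.05 s, during which the arm holds its last target. There are 200 camera calls.

## Task

One wing screw of the plywood paper press stands tall, only dropped into its hole; the other three are already down. Take the T-key with the slotted square socket and set it squarely over that screw, the wings in its slot and its foot flat on the board, before turning anything; then give the key a quarter turn clockwise (seen from above) to start the screw, and leave the key standing there upright. Leave the other, round T-key standing where it is.

Things in the scene. Friction and masses are not known exactly. Their poses are not given: they have to be found in the camera images.
- slot_key: T-handled steel key, loose, upright, 110 mm tall, under 0.6 kg. Square socket 44 x 48 mm, 46 mm tall, an open slot 22 mm wide, 32 mm deep right across its underside; 14 mm shaft; wooden cross bar 80 mm long, 16 thick, 20 tall (90 to 110 mm up), gripped from above across its thickness. Origin: centre of underside, on the axis. z up, x along slot and bar alike (half a turn is the same).
- round_key: The other key, to be left alone: same height and same wooden cross bar as the slotted key, but a plain round closed socket, 32 mm in diameter, without a slot. Loose, standing upright. Origin: centre of its underside; x along its cross bar, z up.
- screw_seat (a point): Point on the tall screw's axis at the press's upper face (42 mm above the table), where the key's foot rests. z up, x along the wings (40 mm across, 5 thick, 14 to 30 mm above this point); turns with the screw. The press is fixed, 200 x 280 mm, a screw near each corner, the tall one at the corner near the robot, on its left; the others reach 17 mm above the board. Board clear for 30 mm round.
- wing_screw (a joint): Turn of the tall screw, rad: 0 at the start, grows clockwise seen from above, stops at -0.6 and 2.8. It turns stiffly (0.06 N m), stays where left and does not rise or sink. The slot is loose on the wings: a key set centred and in line turns about 25 degrees before it takes the screw along.
Not all that is in view belongs to the job. Leave any red look-alike of the slot_key alone.

How it is judged:
On the way, in this order (a step that is already met when the one before it is completed fails the run):
1. the slotted key stands square over the tall screw, foot down on the board, the screw not yet turned (horizontal distance between slot_key and screw_seat below 0.01 m and z of slot_key in the frame of screw_seat below 0.006 m and angle between slot_key's own z axis and vertical below 0.175 rad and value of joint wing_screw below 0.25 rad), for 0.2 s.
2. the screw is started with the key still square on it (value of joint wing_screw above 0.6 rad and horizontal distance between slot_key and screw_seat below 0.012 m and z of slot_key in the frame of screw_seat below 0.008 m and angle between slot_key's own z axis and vertical below 0.175 rad), for 0.1 s.
At the end, for the whole second after the job is handed in: The tall screw has turned at least 0.6 rad (35 degrees) clockwise, and the slotted key stands on it at rest and let go: axes within 12 mm, foot within 8 mm of the board, upright within 10 degrees. The round key still stands upright, within 30 mm of where it was (all of step 2 and linear speed of slot_key below 0.02 m/s and angle between round_key's own z axis and vertical below 0.175 rad); the robot touches nothing.
It fails at once if the round key is knocked over or moved by more than 30 mm (distance of round_key from where it was at the start of the episode above 0.03 m or angle between round_key's own z axis and vertical above 0.5 rad).
It also fails if it takes over 45 s, if anything falls off the work surface, if the arm or the gripper's body presses on something with over 40 N, if the wrist force passes 120 N, or if a joint passes its speed limit or range.

## Working session

There is one attempt and no reset: what is moved stays moved. The work goes in short steps, Python scripts to look and compute and a tool call to move; the robot and the scene stay as the last step left them, time stands still between calls to the robot, and variables do not carry over. Pictures are saved under pics/ and viewed, about 8 in all and at most 12, crops included, and the job is handed in when it is done.

Besides the shell and the picture viewer there is one more tool, called after "Call:" as name(argument=value, ...) on one line, values as JSON. jog_arm: Moves the arm, as the interface text tells. Its arguments: {"type":"object","properties":{"moves":{"type":"array"},"newtons":{"type":"number"}},"required":["moves"]}

```bash
mkdir -p pics
cat > h.py <<'E'
import numpy as np, cv2
from bench import get_obs, grab_frame, camera_info, close_job, trace, tip_of
def cam(n):
    c=camera_info(n); f=200/np.tan(np.radians(c['fovy'])/2)
    return c,f,np.array(c['origin']),np.array(c['attitude'])
def world(n,p):
    c,f,o,R=cam(n); return o+R@np.array(p)
def cloud(n,d):
    c,f,o,R=cam(n); v,u=np.mgrid[0:400,0:640]
    P=np.stack([(u-c['cx'])/f*d,-(v-c['cy'])/f*d,-d],-1)
    return P@R.T+o
def pix(n,w):
    c,f,o,R=cam(n); p=R.T@(np.array(w)-o); return c['cx']+f*p[0]/-p[2], c['cy']+f*p[1]/p[2]
E
python3 - <<'E'
from h import *
ims=[]
for n in('side','top'):
    im,d=grab_frame(n); print(camera_info(n)); np.save(n+'_d.npy',d)
    cv2.imwrite(f'pics/{n}0.png',im); 
    for q in('slot_key','round_key','screw_seat'):
        for r in tip_of(q,n)[:4]:
            w=world(n,r['centre']); print(n,q,round(r['p'],2),w.round(3),np.round(pix(n,w)))
o=get_obs(); print(o)
E
```

```text
{'fovy': 45.14661476531862, 'cx': 329.58852165161625, 'cy': 196.65237601751411, 'origin': array([ 0.32130456, -0.49732278,  0.66655045]), 'attitude': array([[ 0.95469769,  0.18780175, -0.23083071],
       [-0.29709319,  0.64576505, -0.70336557],
       [ 0.01696912,  0.74007972,  0.67230503]])}
side slot_key 0.78 [0.462 0.243 0.001] [283. 191.]
side slot_key 0.7 [0.478 0.134 0.003] [304. 225.]
side slot_key 0.65 [ 0.461  0.359 -0.003] [271. 160.]
side round_key 0.73 [0.615 0.204 0.002] [359. 189.]
side screw_seat 0.57 [0.563 0.003 0.046] [371. 249.]
{'fovy': 52.68773383308215, 'cx': 325.8488894932307, 'cy': 197.47260262531688, 'origin': array([0.49496441, 0.13367544, 0.78670438]), 'attitude': array([[-0.02369189,  0.99782167, -0.0615679 ],
       [-0.99955813, -0.02474892, -0.01646303],
       [-0.01795091,  0.06115065,  0.99796712]])}
top slot_key 0.86 [ 0.461  0.242 -0.   ] [278. 241.]
top slot_key 0.75 [0.461 0.358 0.   ] [218. 242.]
top slot_key 0.68 [0.473 0.131 0.003] [335. 234.]
top round_key 0.83 [ 0.613  0.207 -0.001] [294. 163.]
top screw_seat 0.57 [0.565 0.002 0.042] [403. 182.]
{'t': 0.4, 'joint_pos': array([ 1.19611939e+00,  2.64041714e-01,  1.60420525e+00, -1.24967444e-05,
        1.27369561e+00, -3.69094231e-02]), 'qvel': array([-0.00131757, -0.00327475, -0.00245197, -0.00175617, -0.00096595,
        0.00041215]), 'tau': array([-9.59023091e-04, -5.01277578e+01, -3.56591249e+01,  7.27067515e-02,
        2.19228119e-02, -6.91040646e-05]), 'tool_pos': array([0.22365653, 0.63676135, 0.26049911]), 'orientation': array([[ 3.31378102e-01,  9.43498034e-01, -1.16944144e-04],
       [ 9.43497976e-01, -3.31378123e-01, -3.30026712e-04],
       [-3.50132285e-04, -9.72937271e-07, -9.99999939e-01]]), 'contact_force': array([-0.29955229,  0.18474665, -1.26363706]), 'ft_torque': array([ 0.05805861, -0.00333775, -0.01691221]), 'grip_width': 1.0010446812000242}
```

Run:
```python
import cv2,numpy as np
a=cv2.imread('pics/top0.png');cv2.imwrite('pics/a1.png',cv2.resize(a[120:320,180:460],(798,570),interpolation=cv2.INTER_CUBIC))
a=cv2.imread('pics/side0.png');cv2.imwrite('pics/a2.png',cv2.resize(a[90:290,230:510],(798,570),interpolation=cv2.INTER_CUBIC))
```

```text
(no output)
```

View pics/a1.png

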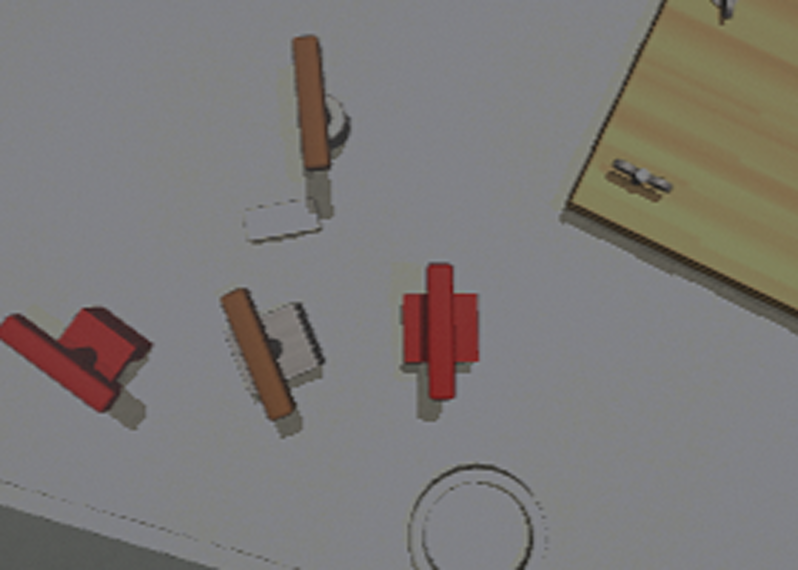

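View pics/a2.png

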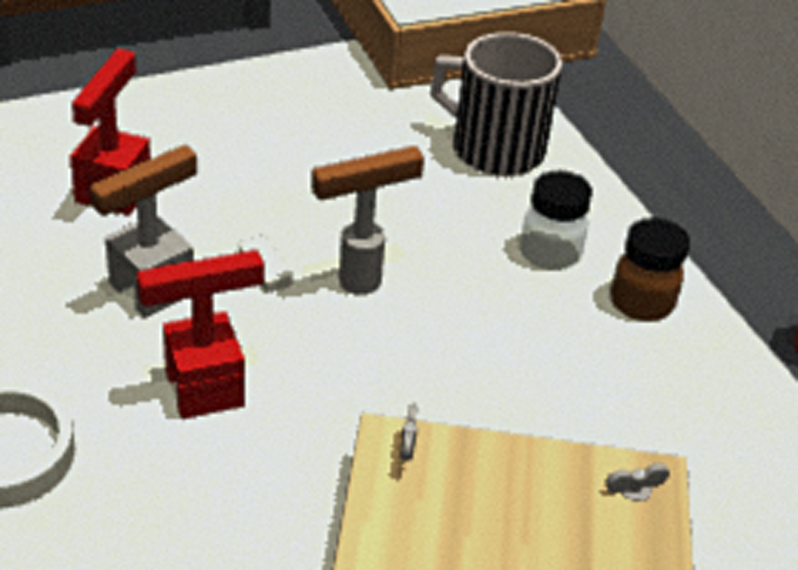

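The candidates in the top view are the steel and wood square key (278,241), two red look-alikes (218,242) and (335,234), and the round key (294,163). I choose (278,241), which is the only steel one with a square socket. The tall screw is at (403,182). Next I'll measure the bar and wing axes from depth.

Run:
```python
from h import *
def ax(P,lab):
    if len(P)<8: print(lab,len(P));return
    c,(w,h),a=cv2.minAreaRect((P[:,:2]*1000).astype(np.float32))
    m=P[:,:2].mean(0); e,v=np.linalg.eigh(np.cov(P[:,:2].T)); d=v[:,1]
    print(lab,len(P),'rect',np.round(c,1),np.round((w,h),1),round(a,1),'mean',(m*1000).round(1),'ang',round(np.degrees(np.arctan2(d[1],d[0]))%180,1),'z',P[:,2].mean().round(4),P[:,2].max().round(4))
for n in('side','top'):
    P=cloud(n,np.load(n+'_d.npy'));im=cv2.imread(f'pics/{n}0.png').astype(int)
    sel=lambda c,r,lo,hi:P[(np.hypot(P[...,0]-c[0],P[...,1]-c[1])<r)&(P[...,2]>lo)&(P[...,2]<hi)]
    ax(sel((.461,.242),.055,.098,.13),n+' bar')
    ax(sel((.461,.242),.045,.035,.055),n+' socket top')
    ax(sel((.613,.206),.055,.098,.13),n+' round')
    ax(sel((.564,.003),.03,.053,.085),n+' wings')
    ax(sel((.564,.003),.03,.062,.085),n+' wings hi')
    b=sel((.564,.003),.03,.03,.05); print('board z',np.median(b[:,2]))
R=get_obs()['orientation'];print(np.degrees(np.arctan2(R[1,0],R[0,0])))
```

```text
side bar 373 rect [461.6 241.7] [80.5 19.5] 21.1 mean [460.  237.9] ang 21.1 z 0.1072 0.1135
side socket top 365 rect [461.  241.9] [45.4 51.2] 19.9 mean [460.  236.8] ang 155.6 z 0.0458 0.0549
side round 372 rect [610. 207.] [80.8 19.3] 3.5 mean [608.4 204.1] ang 3.5 z 0.1072 0.1134
side wings 73 rect [564.6   2.7] [35.3  7.7] 68.4 mean [563.7   1.4] ang 63.2 z 0.0687 0.0741
side wings hi 69 rect [564.4   2.8] [35.3  7.2] 68.4 mean [563.6   1.4] ang 63.3 z 0.0693 0.0741
board z 0.042537502658404835
top bar 493 rect [461.3 241.6] [79.9 16.7] 21.0 mean [461.5 240.7] ang 21.3 z 0.1091 0.1132
top socket top 370 rect [461.4 241.5] [43.9 48.3] 21.6 mean [464.  234.6] ang 110.8 z 0.046 0.0544
top round 463 rect [610.1 207.1] [80.2 16.3] 4.3 mean [608.8 206.4] ang 4.3 z 0.1095 0.1135
top wings 92 rect [565.1   4. ] [38.2  8.3] 68.3 mean [564.7   4.7] ang 62.5 z 0.0687 0.0751
top wings hi 85 rect [565.1   4. ] [38.2  8.3] 68.3 mean [564.7   4.4] ang 62.3 z 0.0696 0.0751
board z 0.04262329886197552
70.6475567336509
```

Call:
jog_arm(moves=[[-2.8,3.4,0,7,4],[-5.6,6.8,0,14,4],[-8.4,10.2,0,21,4],[-11.2,13.6,0,28,4],[-14,17,0,35,4]])

```text
t: 0.82
tool_pos: [0.332, 0.457, 0.2608]
orientation: [[0.816, 0.579, 0.0], [0.579, -0.816, 0.0], [0.0, 0.0, -1.0]]
contact_force: [1.1, 0.8, 0.6]
grip_width: 0.647
```

Call:
jog_arm(moves=[[-0.4,4,0,7,4],[-0.8,8,0,14,4],[-1.2,12,0,21,4],[-1.6,16,0,28,4],[-2,20,0,35,4]])

```text
t: 1.23
tool_pos: [0.4324, 0.2827, 0.2611]
orientation: [[1.0, 0.005, 0.001], [0.005, -1.0, 0.0], [0.001, -0.0, -1.0]]
contact_force: [0.4, 0.3, -0.4]
grip_width: 0.453
```

Call:
jog_arm(moves=[[0,0,0,7,4],[0,0,0,14,4],[0,0,0,21,4],[0,0,0,28,4],[0,0,0,35,4]])

```text
t: 1.65
tool_pos: [0.432, 0.2841, 0.2609]
orientation: [[0.822, -0.57, 0.0], [-0.57, -0.822, 0.0], [0.0, -0.0, -1.0]]
contact_force: [-0.2, -0.1, 0.2]
grip_width: 0.455
```

Call:
jog_arm(moves=[[0,0,0,7,4],[0,0,0,14,4],[0,0,0,21,4],[0,0,0,28,4],[0,0,0,34.6,4]])

```text
t: 2.07
tool_pos: [0.4319, 0.2844, 0.2609]
orientation: [[0.353, -0.935, 0.0], [-0.935, -0.353, 0.0], [-0.0, -0.0, -1.0]]
contact_force: [0.7, -1.3, -0.1]
grip_width: 0.457
```

Call:
jog_arm(moves=[[0,0,0,0,4],[0,0,0,0,4],[0,0,0,0,4]])

```text
t: 2.32
tool_pos: [0.4318, 0.2844, 0.2608]
orientation: [[0.362, -0.932, 0.0], [-0.932, -0.362, 0.0], [-0.0, -0.0, -1.0]]
contact_force: [-0.2, -0.3, -0.3]
grip_width: 0.455
```

Call:
jog_arm(moves=[[2.5,-0.6,3,0,4],[5.05,-1.2,6,0,4],[5.05,-1.2,9,0,4],[5.05,-1.2,10,0,4],[5.05,-1.2,10,0,4]])

```text
t: 2.73
tool_pos: [0.4588, 0.2404, 0.1574]
orientation: [[0.36, -0.933, -0.007], [-0.933, -0.36, -0.003], [0.0, 0.007, -1.0]]
contact_force: [-0.0, 0.7, 0.5]
grip_width: 0.456
```

Run:
```python
from h import *
o=get_obs();R=o['orientation'];p=o['tool_pos'];print(p,np.degrees(np.arctan2(R[1,0],R[0,0])),R.T@(np.array([.4615,.2417,.103])-p)*100)
im,d=grab_frame('side');cv2.imwrite('pics/b.png',cv2.resize(im[80:280,180:440],(780,600),interpolation=cv2.INTER_CUBIC))
```

```text
[0.45879169 0.24035866 0.15739627] -68.92161378962388 [-0.02889061 -0.33954245  5.43734857]
```

View pics/b.png

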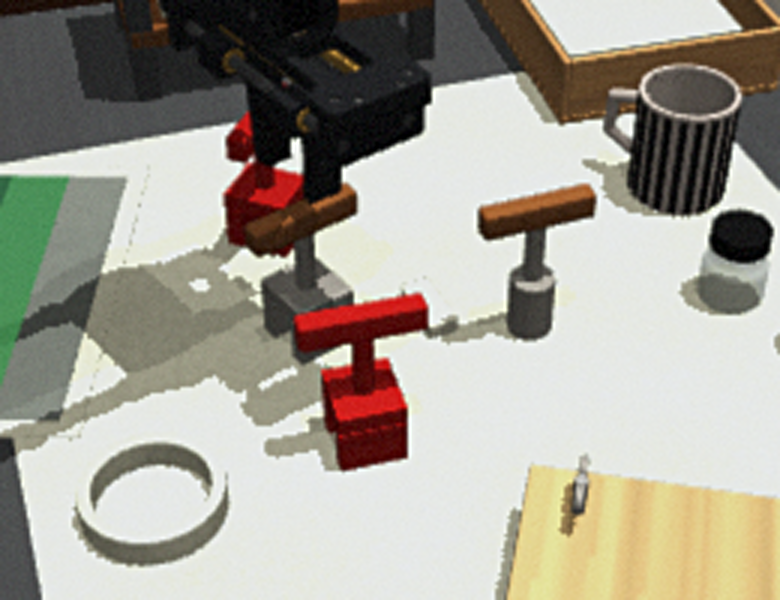

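The gripper stands over the steel slotted key, with its fingers around the bar at crop (305,210). I'll go down and grip.

Call:
jog_arm(moves=[[0,-0.2,2.7,0,4],[0,-0.2,5.4,0,4],[0,-0.2,5.4,0,4],[0,-0.2,5.4,0,4]])

```text
t: 3.12
tool_pos: [0.4628, 0.2428, 0.1074]
orientation: [[0.36, -0.933, -0.001], [-0.933, -0.36, -0.0], [-0.0, 0.001, -1.0]]
contact_force: [-0.1, 0.6, 0.3]
grip_width: 0.454
```

Call:
jog_arm(moves=[[0,0,0,0,4],[0,0,0,0,0.8],[0,0,0,0,0.8],[0,0,0,0,0.8],[0,0,0,0,0.8]], newtons=45)

```text
t: 3.53
tool_pos: [0.4636, 0.2428, 0.1078]
orientation: [[0.359, -0.933, 0.002], [-0.933, -0.359, 0.001], [-0.0, -0.002, -1.0]]
contact_force: [-1.3, 2.3, 3.1]
grip_width: 0.177
```

Call:
jog_arm(moves=[[0,0,0,0,0.5],[0,0,0,0,0.5]])

```text
t: 3.7
tool_pos: [0.4637, 0.2429, 0.1077]
orientation: [[0.359, -0.933, 0.002], [-0.933, -0.359, 0.001], [-0.001, -0.002, -1.0]]
contact_force: [-1.3, 2.0, 5.1]
grip_width: 0.178
```

Call:
jog_arm(moves=[[0,0,-2,0,0.5],[0,0,-6,0,0.5],[0,0,-10,0,0.5],[0,0,-14,0,0.5],[0,0,-14,0,0.5]])

```text
t: 4.12
tool_pos: [0.467, 0.2439, 0.2551]
orientation: [[0.359, -0.933, 0.012], [-0.933, -0.359, 0.005], [-0.001, -0.013, -1.0]]
contact_force: [2.2, 1.7, -2.5]
grip_width: 0.177
```

Call:
jog_arm(moves=[[0,0,0,0,0.5],[0,0,0,0,0.5]])

```text
t: 4.28
tool_pos: [0.4619, 0.2416, 0.2448]
orientation: [[0.359, -0.933, -0.003], [-0.933, -0.359, -0.002], [0.0, 0.003, -1.0]]
contact_force: [-0.2, 0.3, -4.9]
grip_width: 0.173
```

Run:
```python
from h import *
o=get_obs();R=o['orientation'];p=o['tool_pos'];print(p,o['contact_force'],o['grip_width'])
kx,ky=.565,.0035
a=np.radians(-26);T=np.array([kx,ky])-.0025*np.array([np.sin(a),-np.cos(a)])
print('TCP target',T,R.T@(np.r_[T,p[2]]-p)*100)
im,d=grab_frame('side');cv2.imwrite('pics/c.png',cv2.resize(im[40:240,180:440],(780,600),interpolation=cv2.INTER_CUBIC))
```

```text
[0.46185178 0.24160618 0.24481035] [-0.23464935  0.29641256 -4.91309186] 0.17343182832878476
TCP target [0.56609593 0.00574699] [ 2.57561127e+01 -1.25960617e+00  6.82041509e-03]
```

View pics/c.png

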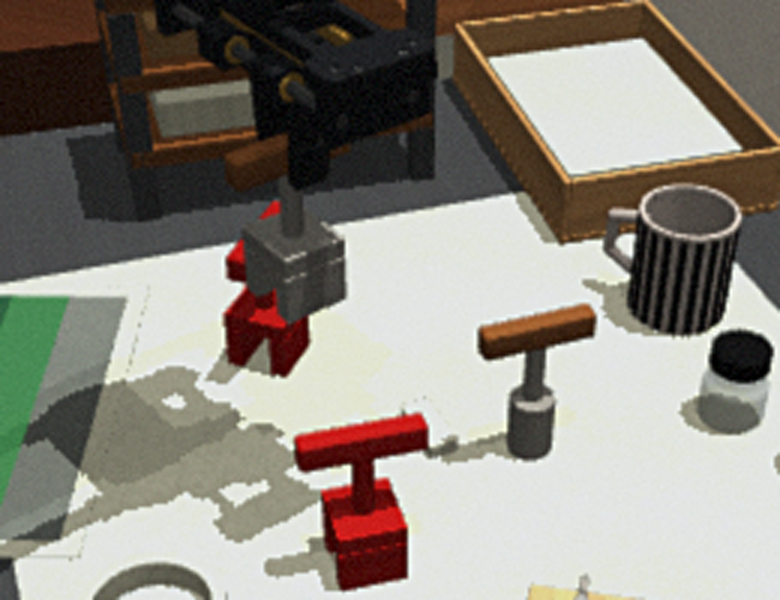

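The key hangs upright in the grip, socket at crop (295,265). Now I'll carry it over to the screw.

Call:
jog_arm(moves=[[1.5,0,0,-3,0.5],[4,-0.2,0,-8,0.5],[7,-0.4,0,-13,0.5],[10,-0.5,0,-18,0.5],[13,-0.6,0,-23,0.5]])

```text
t: 4.75
tool_pos: [0.5136, 0.1217, 0.2429]
orientation: [[0.699, -0.715, -0.006], [-0.715, -0.699, -0.001], [-0.004, 0.006, -1.0]]
contact_force: [0.2, 0.6, -4.1]
grip_width: 0.175
```

```bash
cat > g.py <<'E'
from h import *
o=get_obs();R=o['orientation'];p=o['tool_pos'];t=np.degrees(np.arctan2(R[1,0],R[0,0]))
a=np.radians(-26);T=np.array([.565,.0035])-.0025*np.array([np.sin(a),-np.cos(a)])
print(p,t,'turn',t+26,R.T@(np.r_[T,p[2]]-p)*100)
E
python3 g.py
```

```text
[0.51360645 0.12166149 0.24291949] -45.6616253621013 turn -19.661625362101297 [11.95887972  4.34718874 -0.01790612]
```

Call:
jog_arm(moves=[[3,1.1,0,-5,0.5],[6,2.2,0,-10,0.5],[9,3.3,0,-15,0.5],[11.5,4.1,0,-19,0.5],[11.9,4.3,0,-20,0.5]])

```text
t: 5.17
tool_pos: [0.5669, 0.0038, 0.2429]
orientation: [[0.899, -0.438, -0.005], [-0.438, -0.899, -0.002], [-0.004, 0.004, -1.0]]
contact_force: [0.7, -0.6, -4.6]
grip_width: 0.176
```

Call:
jog_arm(moves=[[0,0,2,0,0.5],[0,0,4,0,0.5],[0,0,4,0,0.5],[0,0,4,0,0.5],[0,0,4,0,0.5]])

```text
t: 5.58
tool_pos: [0.5664, 0.0081, 0.2057]
orientation: [[0.899, -0.437, -0.002], [-0.437, -0.899, 0.0], [-0.002, 0.001, -1.0]]
contact_force: [-0.1, -0.4, -3.4]
grip_width: 0.18
```

```bash
cat > m.py <<'E'
from h import *
import sys
def ax(P,lab):
    if len(P)<8: print(lab,len(P));return
    c,(w,h),a=cv2.minAreaRect((P[:,:2]*1000).astype(np.float32))
    print(lab,len(P),'rect',np.round(c,1),np.round((w,h),1),round(a,1),'z',P[:,2].min().round(4),P[:,2].max().round(4))
for n in('side','top'):
    im,d=grab_frame(n);cv2.imwrite(f'pics/{n}{sys.argv[1]}.png',im)
    P=cloud(n,d);zo=float(sys.argv[2])
    sel=lambda c,r,lo,hi:P[(np.hypot(P[...,0]-c[0],P[...,1]-c[1])<r)&(P[...,2]>lo)&(P[...,2]<hi)]
    ax(sel((.565,.003),.045,zo+.040,zo+.052),n+' socket top')
    ax(sel((.565,.003),.045,zo+.002,zo+.052),n+' socket')
    ax(sel((.565,.003),.05,zo+.09,zo+.113),n+' bar')
    for r in tip_of('slot_key',n)[:3]: print(n,round(r['p'],2),world(n,r['centre']).round(4))
E
python3 g.py; python3 m.py d .095
```

```text
[0.56638853 0.00813814 0.20574555] -25.93938477865217 turn 0.06061522134783104 [7.82811226e-02 2.27825506e-01 2.64899258e-05]
side socket top 602 rect [565.5   5.1] [46.3 47.8] 64.3 z 0.135 0.1468
side socket 889 rect [565.2   5.1] [46.3 48.2] 64.5 z 0.0992 0.1468
side bar 436 rect [567.3   2.8] [78.1 42. ] 44.6 z 0.185 0.208
side 0.81 [ 0.458   0.3574 -0.0021]
side 0.58 [0.5639 0.0074 0.0999]
side 0.55 [0.4753 0.1335 0.0026]
top socket top 9 rect [575.   23.3] [ 4.2 47.3] 66.1 z 0.1357 0.1464
top socket 58 rect [561.7  19.4] [63.  32.5] 15.2 z 0.1022 0.1464
top bar 23 rect [582.7  35.8] [10.3 17.5] 51.4 z 0.193 0.208
top 0.7 [0.4737 0.1314 0.0028]
top 0.46 [0.5678 0.0057 0.0995]
```

Call:
jog_arm(moves=[[0.05,0.2,0,0,0.5],[0.05,0.2,1.5,0,0.5],[0.05,0.2,2,0,0.5],[0.05,0.2,2,0,0.5],[0.05,0.2,2,0,0.5]])

```text
t: 6.2
tool_pos: [0.5663, 0.0057, 0.1865]
orientation: [[0.899, -0.438, -0.001], [-0.438, -0.899, 0.0], [-0.001, 0.0, -1.0]]
contact_force: [-0.2, 0.1, -3.2]
grip_width: 0.183
```

```bash
python3 g.py; python3 m.py e .078; python3 -c "
import cv2;a=cv2.imread('pics/sidee.png');cv2.imwrite('pics/e.png',cv2.resize(a[150:300,290:490],(800,600),interpolation=cv2.INTER_CUBIC))"
```

```text
[0.56629355 0.00567684 0.18646373] -25.956704126388747 turn 0.0432958736112532 [-2.08392772e-02  2.34259471e-03  2.22426765e-05]
side socket top 568 rect [565.4   2.5] [47.4 47.8] 64.1 z 0.118 0.1299
side socket 869 rect [565.3   2.4] [47.5 48.1] 63.6 z 0.0801 0.1299
side bar 659 rect [563.5   0.9] [76.5 42.8] 84.9 z 0.1681 0.191
side 0.88 [ 0.4619  0.3605 -0.0007]
side 0.86 [0.564  0.0052 0.0796]
top socket top 7
top socket 49 rect [561.6  17.2] [63.5 32.4] 14.7 z 0.0808 0.1275
top bar 77 rect [580.2  31.5] [14.7 16.2] 63.1 z 0.1732 0.1909
top 0.85 [ 4.579e-01  3.577e-01 -4.000e-04]
top 0.83 [ 0.4723  0.1314 -0.0009]
top 0.58 [0.5688 0.003  0.0785]
```

View pics/e.png

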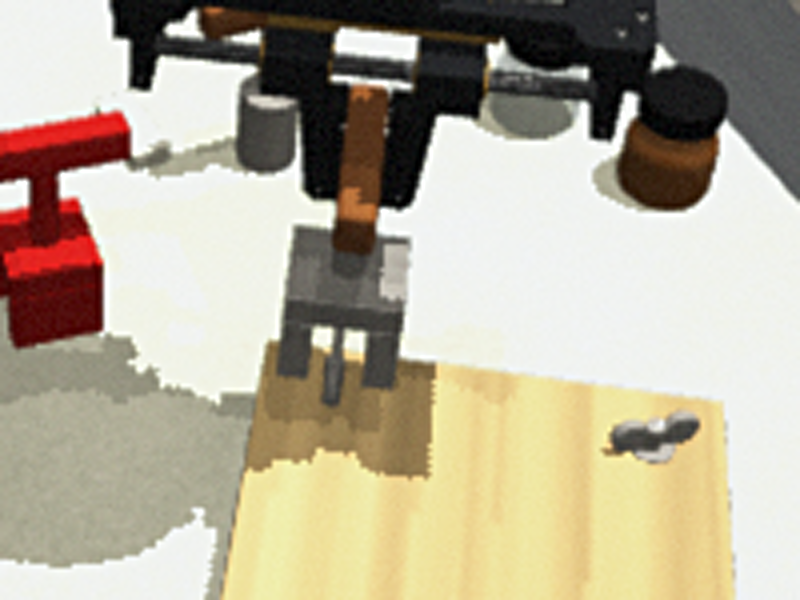

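The wing (333,365) shows centred in the slot, and the socket is square. Going down.

Call:
jog_arm(moves=[[0,0,1,0,0.5],[0,0,2,0,0.5],[0,0,3,0,0.5],[0,0,3.3,0,0.5],[0,0,3.3,0,0.5]])

```text
t: 6.82
tool_pos: [0.5651, 0.0057, 0.1512]
orientation: [[0.899, -0.438, -0.004], [-0.438, -0.899, 0.0], [-0.004, 0.002, -1.0]]
contact_force: [-0.2, -0.7, -3.5]
grip_width: 0.177
```

Call:
jog_arm(moves=[[0,0,0.1,0,0.5],[0,0,0.25,0,0.5],[0,0,0.35,0,0.5],[0,0,0.35,0,0.5]])

```text
t: 7.15
tool_pos: [0.5669, 0.0057, 0.1504]
orientation: [[0.899, -0.438, 0.0], [-0.438, -0.899, -0.0], [0.0, -0.0, -1.0]]
contact_force: [0.3, 0.8, -3.9]
grip_width: 0.178
```

```bash
python3 g.py; python3 m.py f .042
```

```text
[0.56692171 0.00570594 0.15039816] -25.95242694401622 turn 0.047573055983779255 [-7.60467041e-02  3.24477389e-02 -3.61683053e-05]
side socket top 540 rect [566.3   2.8] [48.  47.8] 63.9 z 0.0824 0.0935
side socket 892 rect [567.  -7.] [65.4 73.8] 57.6 z 0.044 0.0935
side bar 621 rect [564.3   1.3] [77.8 42.9] 83.8 z 0.1325 0.1549
side 0.95 [0.4757 0.1325 0.005 ]
side 0.9 [ 0.4607  0.3588 -0.001 ]
side 0.58 [0.563  0.0035 0.0433]
top socket top 3
top socket 64 rect [560.8  18.7] [85.7 52. ] 18.6 z 0.044 0.0909
top bar 81 rect [580.2  32.2] [13.9 15.5] 60.2 z 0.1365 0.1548
top 0.91 [ 0.4581  0.3582 -0.001 ]
top 0.65 [4.715e-01 1.333e-01 4.000e-04]
top 0.61 [0.5662 0.008  0.0394]
```

Call:
jog_arm(moves=[[0,0,0.1,0,0.5],[0,0,0.1,0,0.5],[0,0,0.1,0,0.5]])

```text
t: 7.6
tool_pos: [0.5671, 0.0057, 0.1498]
orientation: [[0.899, -0.438, 0.001], [-0.438, -0.899, -0.0], [0.001, -0.0, -1.0]]
contact_force: [-0.6, -0.5, -0.4]
grip_width: 0.178
```

Call:
jog_arm(moves=[[0,0,0.05,0,0.5],[0,0,0.05,0,0.5],[0,0,0.05,0,0.5]])

```text
t: 7.85
tool_pos: [0.5672, 0.0057, 0.1497]
orientation: [[0.899, -0.438, 0.001], [-0.438, -0.899, -0.0], [0.001, -0.001, -1.0]]
contact_force: [-2.8, 0.1, 5.3]
grip_width: 0.172
```

The foot is down and carrying load. Now the quarter turn clockwise, pivoting about the key's axis.

Call:
jog_arm(moves=[[0,0,0,6,0.5],[0,0,0,12,0.5],[0,0,0,18,0.5],[0,0.03,0,24,0.5],[0,0.03,0,30,0.5]])

```text
t: 8.27
tool_pos: [0.568, 0.0054, 0.1496]
orientation: [[0.556, -0.831, 0.003], [-0.831, -0.556, -0.0], [0.002, -0.003, -1.0]]
contact_force: [0.5, 1.2, 2.8]
grip_width: 0.175
```

Call:
jog_arm(moves=[[0.02,0,0,6,0.5],[0.05,0,0,12,0.5],[0.08,0.01,0,18,0.5],[0.1,0.02,0,24,0.5],[0.12,0.03,0,30,0.5]])

```text
t: 8.68
tool_pos: [0.5686, 0.0041, 0.1497]
orientation: [[0.066, -0.998, 0.004], [-0.998, -0.066, -0.001], [0.001, -0.004, -1.0]]
contact_force: [1.1, -0.3, 1.9]
grip_width: 0.179
```

```bash
python3 g.py; python3 m.py g .042
```

```text
[0.5685623  0.00406787 0.14969455] -86.21374718675585 turn -60.21374718675585 [-0.18383197  0.23500856 -0.00101508]
side socket top 535 rect [566.6   3.6] [45.  51.2] 4.2 z 0.082 0.0939
side socket 1088 rect [568.4  -6.9] [67.3 73.7] 63.5 z 0.044 0.0939
side bar 440 rect [546.4  -2.2] [39.1 46.5] 16.9 z 0.1329 0.1549
side 0.83 [0.4722 0.1348 0.0028]
side 0.71 [0.5664 0.0017 0.0442]
side 0.59 [0.4613 0.3615 0.0023]
top socket top 11 rect [565.9   3.5] [42.7 46.9] 4.7 z 0.0838 0.0896
top socket 104 rect [551.1   4.2] [74.7 38.5] 62.5 z 0.044 0.0896
top bar 105 rect [535.5   0.8] [18.4 16.4] 5.0 z 0.1367 0.1546
top 0.83 [4.717e-01 1.332e-01 3.000e-04]
top 0.71 [0.4589 0.3584 0.0018]
top 0.48 [0.5685 0.0038 0.0403]
```

Call:
jog_arm(moves=[[0.02,0,0,7,0.5],[0.05,0,0,14,0.5],[0.08,0.01,0,21,0.5],[0.1,0.02,0,28,0.5],[0.12,0.03,0,34,0.5]])

```text
t: 9.3
tool_pos: [0.5677, 0.0027, 0.1496]
orientation: [[-0.502, -0.865, 0.002], [-0.865, 0.502, -0.001], [-0.0, -0.002, -1.0]]
contact_force: [1.9, -0.6, 5.1]
grip_width: 0.181
```

Call:
jog_arm(moves=[[0,0,0,0,0.5],[0,0,0,0,0.5],[0,0,0,0,0.5]])

```text
t: 9.55
tool_pos: [0.5677, 0.0028, 0.1496]
orientation: [[-0.495, -0.869, 0.002], [-0.869, 0.495, -0.0], [-0.001, -0.002, -1.0]]
contact_force: [0.3, -0.3, 6.3]
grip_width: 0.177
```

```bash
python3 g.py; python3 m.py h .042; python3 -c "
import cv2;a=cv2.imread('pics/sideh.png');cv2.imwrite('pics/hh.png',cv2.resize(a[150:300,290:490],(800,600),interpolation=cv2.INTER_CUBIC))"
```

```text
[0.56768447 0.0027712  0.1496437 ] -119.6766947047823 turn -93.6766947047823 [-0.17989647  0.28534986 -0.00046054]
side socket top 497 rect [564.7   1.6] [46.8 44. ] 60.6 z 0.0821 0.0936
side socket 971 rect [566.6  -7.7] [71.4 75. ] 64.6 z 0.044 0.0936
side bar 20 rect [599.5 -15.7] [15.  2.] 59.6 z 0.136 0.1535
side 0.71 [0.5634 0.0056 0.0448]
side 0.71 [0.474  0.1327 0.0019]
side 0.67 [ 0.459   0.3594 -0.0005]
top socket top 114 rect [554.5   9.7] [48.2 18.3] 60.8 z 0.0821 0.0925
top socket 193 rect [549.2   3.4] [74.8 33.1] 64.9 z 0.044 0.0925
top bar 187 rect [541.7  16.9] [16.4 25.6] 59.5 z 0.1355 0.155
top 0.9 [0.5667 0.0053 0.0404]
top 0.88 [ 4.595e-01  3.590e-01 -3.000e-04]
top 0.67 [0.4735 0.134  0.0005]
```

View pics/hh.png

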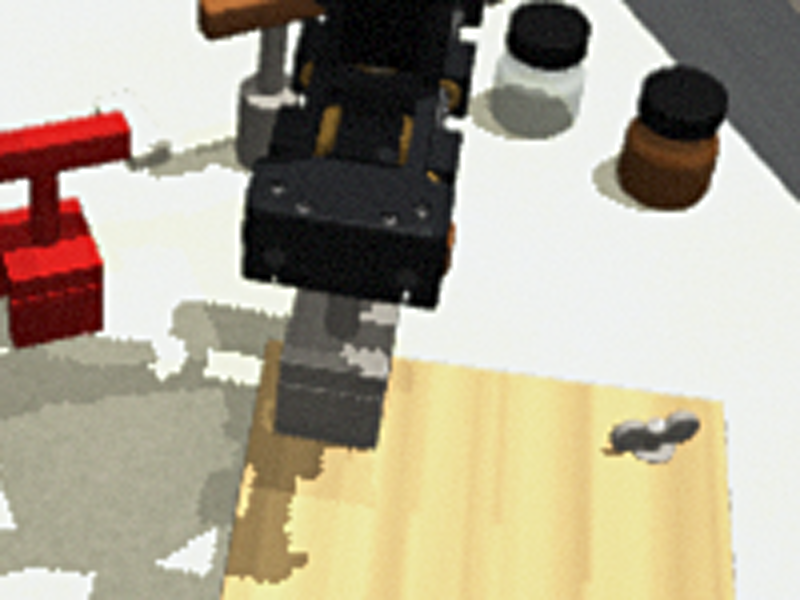

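The key is seated flat and turned about 94°, with its socket at (335,380). Releasing and withdrawing straight up.

Call:
jog_arm(moves=[[0,0,-0.05,0,0.5],[0,0,-0.05,0,2.5],[0,0,-0.05,0,4],[0,0,-0.05,0,4],[0,0,-0.05,0,4]])

```text
t: 10.17
tool_pos: [0.566, 0.0032, 0.1483]
orientation: [[-0.499, -0.867, -0.002], [-0.867, 0.499, 0.0], [0.001, 0.002, -1.0]]
contact_force: [-0.5, -0.9, -0.2]
grip_width: 0.445
```

Call:
jog_arm(moves=[[0,0,-1,0,4],[0,0,-3,0,4],[0,0,-6,0,4],[0,0,-9,0,4],[0,0,-12,0,4]])

```text
t: 10.58
tool_pos: [0.5663, 0.0031, 0.2707]
orientation: [[-0.499, -0.867, -0.001], [-0.867, 0.499, 0.0], [0.0, 0.001, -1.0]]
contact_force: [0.1, -0.5, 0.7]
grip_width: 0.452
```

Call:
jog_arm(moves=[[0,3,0,0,4],[0,6,0,0,4],[0,10,0,0,4],[0,13,0,0,4],[0,13,0,0,4]])

```text
t: 11.0
tool_pos: [0.4499, 0.0698, 0.2694]
orientation: [[-0.497, -0.868, -0.002], [-0.868, 0.497, 0.001], [0.0, 0.003, -1.0]]
contact_force: [-0.4, -0.2, -0.4]
grip_width: 0.453
```

```bash
python3 g.py; python3 m.py i .042; python3 -c "
import cv2,numpy as np;a=cv2.imread('pics/sidei.png');b=cv2.imread('pics/topi.png');cv2.imwrite('pics/i.png',np.hstack([cv2.resize(a[130:280,290:390],(400,600)),cv2.resize(b[130:280,340:440],(400,600))]))"
```

```text
[0.44991428 0.06977617 0.26941433] -119.8099060934611 turn -93.8099060934611 [ -0.21998721 -13.26384281  -0.03444041]
side socket top 535 rect [565.9   3.5] [49.2 44. ] 60.7 z 0.082 0.0938
side socket 1009 rect [568.2  -6. ] [71.2 75.6] 69.2 z 0.044 0.0938
side bar 733 rect [566.    4.1] [18.9 79.8] 60.2 z 0.1321 0.1544
side 0.84 [0.5618 0.005  0.0432]
side 0.72 [ 0.4575  0.3586 -0.002 ]
side 0.58 [0.4754 0.1338 0.0033]
top socket top 422 rect [565.9   3.5] [48.  44.2] 60.6 z 0.0826 0.0933
top socket 570 rect [567.7  -4.6] [74.4 75.4] 61.7 z 0.044 0.0933
top bar 555 rect [565.4   3.8] [16.3 79.4] 60.4 z 0.1355 0.1549
top 0.62 [ 4.584e-01  3.603e-01 -2.000e-04]
top 0.62 [0.4739 0.1298 0.002 ]
top 0.58 [0.567  0.0033 0.0416]
```

View pics/i.png

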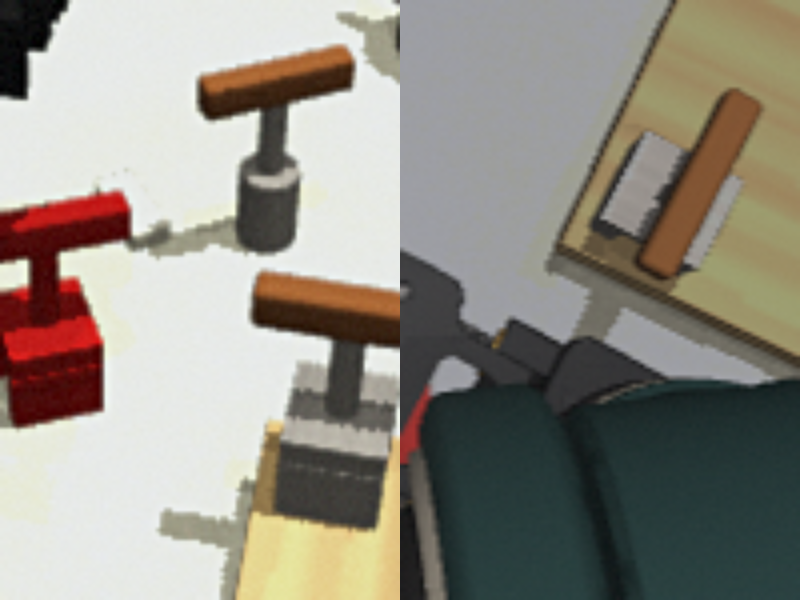

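Call:
jog_arm(moves=[[0,0,0,0,4],[0,0,0,0,4]])

```text
t: 11.37
tool_pos: [0.4551, 0.0674, 0.2693]
orientation: [[-0.5, -0.866, -0.0], [-0.866, 0.5, -0.0], [0.0, -0.0, -1.0]]
contact_force: [0.9, 0.7, 0.2]
grip_width: 0.457
```

```bash
python3 -c "
from h import *
print(get_obs()['contact_force']);print(close_job())"
```

```text
[0.88397339 0.68612205 0.1622485 ]
the job is handed in; nothing more can be done
None
```

I set the steel slotted key over the tall screw with its foot flat on the board, turned it about 94° clockwise, then let go and moved clear. The job was handed in at about 11.4 s.

- **Slotted key:** the last depth check put its axis at about (0.566, 0.0035), within about 1 mm of the screw's measured axis. The foot is on the board, and the socket and bar centres agree within about 1 mm, so it stands upright.
- **Screw turn:** this is inferred, because the socket hides the screw. Taking off the 25° of slot play, it should have turned about 69° (1.2 rad) against the 35° needed.
- **Round key:** it still stands upright in the last picture and was never touched; I did not re-measure its position.
- **Disagreements:** before the turn, two fits of the wing direction differed by about 5° (63° and 68°). I set the key at 64°, and the picture showed the wing centred in the slot. The networks' key positions were up to about 4 mm off the depth fits, and I went by the depth fits.

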